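# Fold back the bifold cover of a bench switch box and switch on two circuits

### The arm

A 6-joint arm with a two-finger parallel gripper is mounted at the origin on a cart in front of the work surface, level with it; the furniture and walls round the work are solid. World frame = base frame: x ahead of the robot, y to its left, z up, the work surface at z = 0. Lengths are in m, angles in rad, forces in N, time in s.
With the tool pointing down it reaches from about 0.3 to 0.775 m from the base axis. Payload 14.6 kg.
Tool frame: the origin (TCP) lies at the very end of the fingers, on their centre line; the grasp point (between the pads) lies robot.tcp_to_grasp behind it (robot.tcp_to_grasp is the distance from the TCP to the grasp point, in m); z points along the fingers, y is the line along which they close (so a half turn about z gives the same grasp; the last joint's range is limited). The gripper opens to 85 mm and grips with 20 to 120 N. Pads are 22 mm wide; open, the fingers measure 114 mm over their backs; the gripper's body (76 mm by 85 mm) begins 54 mm behind the grasp point. The pads swing forward as they close: fully open they stand 13 mm farther back than shut.
Start: joints at [1.169, 0.3, 1.521, -0, 1.321, -0.067], TCP at [0.181, 0.519, 0.231] pointing down, gripper open.
Joint ranges: [-3.03, 3.03], [-0.79, 2.21], [0.23, 2.52], [-1.04, 4.18], [0, 3.07], [-2.55, 2.55]. Speed limits (rad/s): [2.22, 2.22, 2.57, 3.14, 3.14, 3.14].

### API

Orientations are given as a unit quaternion [w, x, y, z].
In Python, from workcell import robot gives the robot as it stands. The module is installed in compiled form; this text tells all that it offers.
- The arm moves only by the tool play_rows, never from a script. Its argument "targets" is a list of rows, each an object with "translation": the shift along the tool's x, y, z in cm, a list of three; "angular": the turn, a rotation vector about the tool's x, y, z in degrees, a list of three; "gripper": the closure in counts, from 0 (fully open) to 255 (shut). A call has 1 to 8 rows; each row shifts and turns the commanded pose from where the row before left it, along the tool's axes as they then stand; what a row does not reach is not made up. A row lasts 1/12 s, in which the tool goes at most 41.7 mm and 7.16 degrees, less where a joint would pass 70% of its speed; a pose out of reach is approached as far as the arm can. A call is refused whole if a number of a shift passes 4.17 or a number of a turn 7.16, either way. A call with a gripper value outside its range is refused whole. The fingers move at their own pace and stop on an object; "newtons" is the grip in N (left out, the last holds). Time passes only in rows, so rows that do not move let the fingers close. It gives the time, the measured TCP pose, the force, the opening and the grip force at its end, in the units of the state.
- robot.get_state(): the state, without advancing time (a new reading comes with each control period).
- robot.camera(name): name is "scene" or "top" or "wrist"; returns a dict with "img" (384x512x3 uint8, red, green, blue), "camera_matrix" (3x3 intrinsics, pixels), "world_to_cam" (4x4, takes a point from world to camera coordinates). Camera axes: x right, y down, z forward; pixel columns grow to the right and rows downward; lengths in m; the calibration is good to about 2 mm. A picture is of the moment at which its call begins. There is no depth.
- robot.sign_off(): hands the job in; it is judged then, once.
Trained networks look in a picture, given as the dict that the camera call returned (one of the last four; its "shot" number tells which), for a name from the list of things; names that differ only in an ending like _2 or _b are one class to them, and where a whole thing is asked for, a point or a joint stands for the part that bears it (a point fixed in the world has none). Each returns a list of dicts, best first, with "score" (0 to 1); they miss things now and then, are a little off and sometimes report something else, mostly with a low value. They report only what shows in the picture. A call takes as long as a camera call.
- robot.recognise(picture, query): "centre" ([x, y, z] in m, in world coordinates, good to about 4 mm: the middle of the surface that is visible of it).
- robot.outline_of(picture, query): "pixels" (384x512 bool, what is visible of it).
- robot.pinpoint(picture, query): "centre" ([x, y, z] in m, in world coordinates, good to about 4 mm: a listed point, or the origin of a listed thing).
The state is a dict: "time": time; "joint_pos": joint angles; "dq": joint speeds; "tau": joint torques, N m; "tcp_pos": TCP position; "eef_rot": TCP orientation; "force": force on the tool from outside, world axes, zero at the start; "torque": the same for the moment, N m; "width": opening from 0.0 (shut) to 1.0 (fully open); "gripper_force": force on a finger pad.
Only numpy, scipy, OpenCV 4.12 (cv2) and the standard library are available. Lean on these libraries where they do the work, as an engineer would, in place of code of your own. Each camera call takes 0.05 s, during which the arm holds its last target. There are 200 camera calls.

### The job

Open the switch box on the bench: lift its two-leaf cover by the pull bar, then push it at the fold until both leaves stand folded hard together against the stop at the left end. Then switch on the two switches with ball-tipped levers (extractor and polisher) by flipping them away from you, leaving the slim-levered switches between and beside them as they are. Do not shove the box's neighbours about, and leave the cover folded.

Things in the scene. Friction and masses are not known exactly. Their poses are not given: they have to be found in the camera images.
- switch_box: grey sheet-metal switch box, fixed to the bench, 290 mm wide, 168 mm deep, its top tilted 0.26 rad (15 deg) down towards its front by a rear bail. Origin on the bench under the centre of the opening in its top; x to the box's rear, y to its left end, z up
- deck (a point): centre of the opening, in the plane of the cover's hinge pins, 85 mm above the box's origin. Its axes are called x', y', z': x' up the slope to the rear, y' to the left end, z' square out of the sloping top. Opening: x' -66..66, y' -112..112 mm. Rails along its front and rear (x' 66..82 mm either side) reach z' = 10 mm. The box's left end is at y' = 158 mm, its right end at y' = -132 mm
- fold (a joint): angle (rad) of the cover's left leaf about its pivot (along x', at y' = 110 mm, z' = 0): 0 = flat shut, 1.5 = stop: both leaves upright, back to back, at the left end. Stiff hinges (about 0.35 N m): the cover stays at any angle where it is left; moving it takes 4 to 9 N at the fold. Shut, it is at dead centre and no sideways push starts it
- fold_edge (a point): middle of the fold: the hinge between the two aluminium leaves, each 110 mm wide, 126 mm long (x') and 5 mm thick (outwards of the hinge plane). At y' = 110 - 110 cos(fold), z' = 110 sin(fold) mm. Pressing to the left (+y') on the right leaf's outer face jams just under the fold while fold is below about 1.2, at half the leaf's height while it is below about 0.95; lifted to 1.1 first, it goes there with some 10 N
- free_edge (a point): middle of the right leaf's free edge, on rollers in the front and rear rails: it slides to the left along z' = 0 while the fold rises, at y' = 110 - 220 cos(fold) mm
- pull (a point): middle of the pull bar on the left leaf, 14 mm left of the fold: a round steel bar of 9 mm diameter along x', 60 mm between its legs, its axis 26 mm above the leaf's outer face (31 mm above the hinge plane). This point's axes turn with the left leaf: x = x', y = from the fold to the pivot, z = out of the leaf
- ball_a_lever (a joint): lever angle in rad of the first ball switch (see point ball_a_tip): -0.3 = off, leaning to the box's front; +0.3 = on, leaning to its rear; a snap-action toggle, an over-centre spring throws it to the nearer side; 2 to 3 N at the ball flip it
- ball_b_lever (a joint): the same for the second ball switch
- slim_a_lever (a joint): the same for a slim-levered switch, found off (-0.3) and to be left off
- slim_b_lever (a joint): the same for a slim-levered switch, found off (-0.3) and to be left off
- slim_c_lever (a joint): the same for a slim-levered switch, found on (+0.3) and to be left on
- ball_a_tip (a point): a ball switch: centre of the black 15 mm ball on its 4 mm steel lever, 29 mm from the lever's pivot. The axes turn with the lever: z along it
- ball_b_tip (a point): the other ball switch: centre of the black 15 mm ball on its 4 mm steel lever, 29 mm from the lever's pivot. The axes turn with the lever: z along it
- slim_a_tip (a point): a slim switch, off: on its plain steel lever (7 mm thick at its head, tapering downwards), 6 mm below its end, 29 mm from the lever's pivot. The axes turn with the lever: z along it
- slim_b_tip (a point): a slim switch, off: on its plain steel lever (7 mm thick at its head, tapering downwards), 6 mm below its end, 29 mm from the lever's pivot. The axes turn with the lever: z along it
- slim_c_tip (a point): a slim switch, on: on its plain steel lever (7 mm thick at its head, tapering downwards), 6 mm below its end, 29 mm from the lever's pivot. The axes turn with the lever: z along it
- plate: dark plate at the bottom of the opening that carries the switches, its origin and axes as those of deck. The five switches stand in one row along y', in any order, 28 mm apart, at y' = 24, -4, -32, -60, -88 mm; pivots at x' = 0, z' = -46 mm, the plate's face at z' = -52 mm; levers swing along x'. A flat grey terminal cover, 14 mm high, lies at y' 69..99 mm
- stone_box: small clear box, 44x42x22 mm, right of the switch box; loose bystander. Origin: centre of its underside
- brass_tin: round brass tin, 62 mm across, 23 mm high, right of the switch box; loose bystander. Origin: centre of its underside
- watch_case: wrist watch without band, 50x34x10 mm, behind on the right; loose bystander. Origin: centre of its underside
- flux_pot: round stone pot, 53 mm across, 32 mm high, left of the switch box; loose bystander. Origin: centre of its underside
- charcoal_lump: dark burnt lump, 36x58x32 mm, left of the switch box; loose bystander. Origin: centre of its underside
- chasing_hammer: small hammer with wooden handle, 189 mm long, far right on the bench; loose bystander. Origin: centre of its underside

How it is judged:
On the way:
1. the cover is folded hard together at the left end (value of joint fold above 1.42 rad), for 0.3 s.
At the end, for the whole second after the job is handed in: Both ball-tipped levers are on (past +0.2 rad, leaning to the rear), the three slim levers are as they were found, and the cover is still folded (fold above 1.42 of 1.5 rad) (value of joint fold above 1.42 rad and value of joint each of ball_a_lever, ball_b_lever, slim_c_lever above 0.2 rad and value of joint each of slim_a_lever, slim_b_lever below -0.2 rad); the robot touches nothing.
It fails at once if a slim-levered switch was flipped (not (value of joint each of slim_a_lever, slim_b_lever below 0.1 rad and value of joint slim_c_lever above -0.1 rad)).
It fails at once if something standing beside the box was shoved by more than 25 mm (distance of any of stone_box, brass_tin, flux_pot, charcoal_lump, chasing_hammer, watch_case from where it was at the start of the episode above 0.025 m).
It also fails if it takes over 72 s, if anything falls off the work surface, if the arm or the gripper's body presses on something with over 40 N, if the wrist force passes 120 N, or if a joint passes its speed limit or range.

## Working session

There is one attempt and no reset: what is moved stays moved. The work goes in short steps, Python scripts to look and compute and a tool call to move; the robot and the scene stay as the last step left them, time stands still between calls to the robot, and variables do not carry over. Pictures are saved under pics/ and viewed, at most 10 in all, crops included, and the job is handed in when it is done.

Besides the shell and the picture viewer there is one more tool, called after ">>>" as name(argument=value, ...) on one line, values as JSON. play_rows: Moves the arm, as the interface text tells. Its arguments: {"type":"object","properties":{"targets":{"type":"array","items":{"type":"object","properties":{"translation":{"type":"array","items":{"type":"number"}},"angular":{"type":"array","items":{"type":"number"}},"gripper":{"type":"number"}}}},"newtons":{"type":"number"}},"required":["targets"]}

```bash
mkdir -p pics; python3 - <<'E'
from workcell import robot
import cv2,numpy as np
s=robot.get_state();print({k:np.round(v,3) for k,v in s.items()},robot.tcp_to_grasp)
ims=[]
for c in ["scene","top"]:
    p=robot.camera(c);ims.append(p["img"])
    for q in ["switch_box","deck","fold_edge","free_edge","pull","plate","stone_box","brass_tin","watch_case","flux_pot","charcoal_lump"]:
        r=robot.pinpoint(p,q)[:1]
        print(c,q,[(np.round(a["centre"],3),round(a["score"],2)) for a in r])
im=np.vstack(ims);cv2.imwrite("pics/a.png",cv2.resize(im[:,:,::-1],(400,600)) if 0 else cv2.resize(np.hstack(ims)[:,:,::-1],(800,300)))
cv2.imwrite("pics/b.png",ims[1][:,:,::-1])
E
```

```text
{'time': np.float64(0.0), 'joint_pos': array([ 1.169,  0.301,  1.522,  0.   ,  1.321, -0.067]), 'dq': array([ 0.001,  0.001,  0.001,  0.   , -0.001,  0.001]), 'tau': array([ 2.0000e-03, -5.4350e+01, -3.6179e+01,  0.0000e+00,  4.0000e-03,
       -0.0000e+00]), 'tcp_pos': array([0.181, 0.519, 0.231]), 'eef_rot': array([-0.   ,  0.167,  0.986, -0.001]), 'force': array([-0.558,  0.064, -0.262]), 'torque': array([-0.027,  0.009,  0.019]), 'gripper_force': np.float64(0.0), 'width': np.float64(1.0)} 0.0187
scene switch_box [(array([ 0.473,  0.036, -0.002]), 0.81)]
scene deck []
scene fold_edge [(array([0.467, 0.037, 0.084]), 0.58)]
scene free_edge [(array([ 0.485, -0.071,  0.086]), 0.57)]
scene pull [(array([0.46 , 0.049, 0.115]), 0.94)]
scene plate []
scene stone_box [(array([ 0.437, -0.15 , -0.004]), 0.64)]
scene brass_tin [(array([ 0.527, -0.152,  0.   ]), 0.98)]
scene watch_case [(array([ 0.604, -0.101,  0.002]), 0.81)]
scene flux_pot [(array([ 0.423,  0.271, -0.003]), 0.6)]
scene charcoal_lump [(array([ 0.487,  0.273, -0.001]), 0.68)]
top switch_box [(array([0.47 , 0.036, 0.002]), 0.63)]
top deck [(array([ 0.481, -0.07 ,  0.084]), 0.61)]
top fold_edge [(array([0.468, 0.042, 0.087]), 0.58)]
top free_edge [(array([ 0.488, -0.071,  0.086]), 0.83)]
top pull [(array([0.462, 0.052, 0.116]), 0.63)]
top plate []
top stone_box [(array([ 0.44 , -0.156, -0.   ]), 0.71)]
top brass_tin [(array([ 0.526, -0.148,  0.001]), 0.75)]
top watch_case [(array([ 0.603, -0.105, -0.001]), 0.7)]
top flux_pot [(array([ 0.424,  0.267, -0.   ]), 0.79)]
top charcoal_lump [(array([ 0.49 ,  0.272, -0.002]), 0.77)]
```

View pics/a.png

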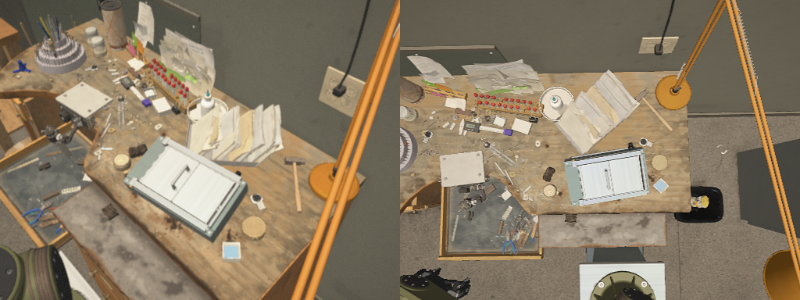

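View pics/b.png

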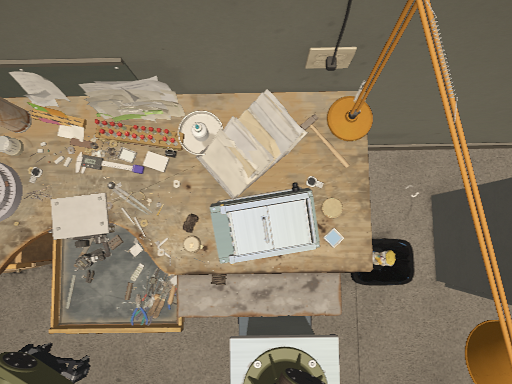

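```bash
cat > h.py <<'E'
from workcell import robot
import numpy as np, cv2, json
from scipy.spatial.transform import Rotation as Ro
YAW=0.165; D=np.array([0.468,0.039,0.085])
def frame(yaw=None):
    return (Ro.from_euler('z',YAW if yaw is None else yaw)*Ro.from_euler('y',-0.26)).as_matrix()  # columns x',y',z'
def w(p): return D+frame()@(np.array(p)/1000)
def tool(tilt=0,pitch=0):  # tilt: tool handle leans to left (+y') by tilt; pitch: extra about y'
    F=frame(); R0=F@np.diag([-1,1,-1.])
    return Ro.from_matrix(F)*Ro.from_euler('x',-tilt)*Ro.from_euler('y',pitch)*Ro.from_matrix(np.diag([-1,1,-1.]))
def cur():
    s=robot.get_state(); q=s["eef_rot"]
    return np.array(s["tcp_pos"]),Ro.from_quat([q[1],q[2],q[3],q[0]])
def rows(path,start=None):
    """path: list of (pos world, Rotation, n rows)"""
    p,R=start or cur()
    for P,Q,n in path:
        rv=(R.inv()*Q).as_rotvec(); p0,R0=p,R
        for i in range(n):
            pn=p0+(P-p0)*(i+1)/n
            t=R.inv().apply(pn-p)*100
            print(np.round(t,2).tolist(),np.round(np.degrees(rv/n),2).tolist())
            R=R0*Ro.from_rotvec(rv*(i+1)/n); p=pn
        print('--')
    
def box(): # tcp in deck frame mm
    p,R=cur(); return np.round(frame().T@(p-D)*1000,1)
E
python3 - <<'E'
from h import *
rows([(w([0,14,170]),tool(),18)])
print(w([0,14,170]))
E
```

```text
[-2.13, -2.04, -0.1] [-0.21, -0.81, -1.58]
[-2.08, -2.1, -0.08] [-0.21, -0.81, -1.58]
[-2.02, -2.16, -0.06] [-0.21, -0.81, -1.58]
[-1.96, -2.21, -0.04] [-0.21, -0.81, -1.58]
[-1.9, -2.27, -0.02] [-0.21, -0.81, -1.58]
[-1.84, -2.32, 0.0] [-0.21, -0.81, -1.58]
[-1.77, -2.37, 0.02] [-0.21, -0.81, -1.58]
[-1.7, -2.42, 0.03] [-0.21, -0.81, -1.58]
[-1.64, -2.46, 0.05] [-0.21, -0.81, -1.58]
[-1.57, -2.51, 0.06] [-0.21, -0.81, -1.58]
[-1.5, -2.55, 0.08] [-0.21, -0.81, -1.58]
[-1.42, -2.59, 0.09] [-0.21, -0.81, -1.58]
[-1.35, -2.63, 0.1] [-0.21, -0.81, -1.58]
[-1.28, -2.67, 0.11] [-0.21, -0.81, -1.58]
[-1.2, -2.7, 0.11] [-0.21, -0.81, -1.58]
[-1.12, -2.73, 0.12] [-0.21, -0.81, -1.58]
[-1.05, -2.76, 0.13] [-0.21, -0.81, -1.58]
[-0.97, -2.79, 0.13] [-0.21, -0.81, -1.58]
--
[0.42259034 0.04563142 0.2492863 ]
```

>>> play_rows(targets=[{"translation":[-2.1,-2.0,-0.1],"angular":[-0.2,-0.8,-1.6],"gripper":0},{"translation":[-2.1,-2.1,-0.1],"angular":[-0.2,-0.8,-1.6],"gripper":0},{"translation":[-2.0,-2.2,-0.1],"angular":[-0.2,-0.8,-1.6],"gripper":0},{"translation":[-2.0,-2.2,0],"angular":[-0.2,-0.8,-1.6],"gripper":0},{"translation":[-1.9,-2.3,0],"angular":[-0.2,-0.8,-1.6],"gripper":0},{"translation":[-1.8,-2.3,0],"angular":[-0.2,-0.8,-1.6],"gripper":0},{"translation":[-1.8,-2.4,0],"angular":[-0.2,-0.8,-1.6],"gripper":0},{"translation":[-1.7,-2.4,0],"angular":[-0.2,-0.8,-1.6],"gripper":0}])

```text
time: 1.87
tcp_pos: [0.2887, 0.3076, 0.2401]
eef_rot: [0.058, 0.055, 0.997, 0.004]
force: [0.8, 0.7, 0.0]
width: 0.997
gripper_force: 0.0
```

>>> play_rows(targets=[{"translation":[-1.6,-2.5,0],"angular":[-0.2,-0.8,-1.6],"gripper":0},{"translation":[-1.6,-2.5,0.1],"angular":[-0.2,-0.8,-1.6],"gripper":0},{"translation":[-1.5,-2.5,0.1],"angular":[-0.2,-0.8,-1.6],"gripper":0},{"translation":[-1.4,-2.6,0.1],"angular":[-0.2,-0.8,-1.6],"gripper":0},{"translation":[-1.4,-2.6,0.1],"angular":[-0.2,-0.8,-1.6],"gripper":0},{"translation":[-1.3,-2.7,0.1],"angular":[-0.2,-0.8,-1.6],"gripper":0},{"translation":[-1.2,-2.7,0.1],"angular":[-0.2,-0.8,-1.6],"gripper":0},{"translation":[-1.1,-2.7,0.1],"angular":[-0.2,-0.8,-1.6],"gripper":0}])

```text
time: 2.53
tcp_pos: [0.3972, 0.0976, 0.2484]
eef_rot: [0.114, -0.057, 0.992, 0.009]
force: [0.6, 1.0, 0.5]
width: 0.999
gripper_force: 0.0
```

>>> play_rows(targets=[{"translation":[-1.0,-2.8,0.1],"angular":[-0.2,-0.8,-1.6],"gripper":0},{"translation":[-1.0,-2.8,0.1],"angular":[-0.2,-0.8,-1.6],"gripper":0},{"gripper":100},{"gripper":130}])

```text
validation failed for argument at $.ta...
```

```bash
python3 - <<'E'
from h import *
print(robot.get_state()["width"],box(),cur()[0],(tool().inv()*cur()[1]).as_rotvec()*57.3)
for c in ["wrist","top"]:
    p=robot.camera(c)
    if c=="wrist": cv2.imwrite("pics/c.png",p["img"][:,:,::-1])
    for q in ["switch_box","fold_edge","free_edge","pull"]:
        print(c,q,[(np.round(a["centre"],4),round(a["score"],2)) for a in robot.pinpoint(p,q)[:1]])
E
```

```text
0.9987166631489356 [-16.1  69.5 173.4] [0.39723615 0.09763211 0.24844715] [0.44596688 1.72003831 2.79066164]
wrist switch_box [(array([ 0.4725,  0.0389, -0.0031]), 0.68)]
wrist fold_edge [(array([0.4695, 0.0395, 0.0876]), 0.57)]
wrist free_edge [(array([ 0.4895, -0.0747,  0.0843]), 0.77)]
wrist pull [(array([0.4634, 0.0508, 0.1131]), 0.63)]
top switch_box []
top fold_edge [(array([0.47  , 0.0404, 0.0871]), 0.86)]
top free_edge [(array([ 0.4851, -0.0711,  0.0875]), 0.91)]
top pull [(array([0.4628, 0.0508, 0.1174]), 0.79)]
```

View pics/c.png

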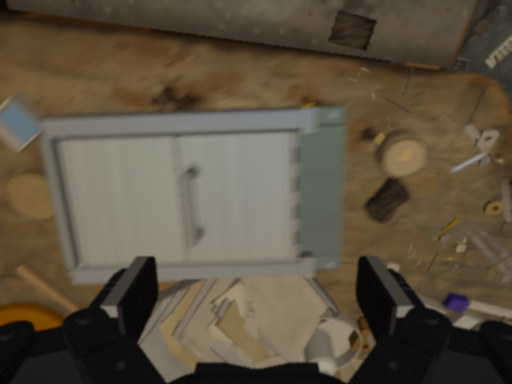

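```bash
sed -i 's/^YAW.*/YAW=0.157; D=np.array([0.471,0.039,0.085])/' h.py; python3 - <<'E'
from h import *
rows([(w([0,14,80]),tool(),4),(w([0,14,19]),tool(),4)])
E
```

```text
[-0.63, -1.41, 2.34] [-0.08, -0.45, -0.59]
[-0.6, -1.42, 2.34] [-0.08, -0.45, -0.59]
[-0.56, -1.42, 2.35] [-0.08, -0.45, -0.59]
[-0.53, -1.43, 2.35] [-0.08, -0.45, -0.59]
--
[0.0, 0.0, 1.53] [0.0, -0.0, -0.0]
[-0.0, -0.0, 1.52] [0.0, -0.0, -0.0]
[0.0, -0.0, 1.53] [0.0, -0.0, -0.0]
[-0.0, 0.0, 1.53] [0.0, -0.0, -0.0]
--
```

>>> play_rows(targets=[{"translation":[-0.6,-1.4,2.3],"angular":[-0.1,-0.45,-0.6],"gripper":150},{"translation":[-0.6,-1.4,2.3],"angular":[-0.1,-0.45,-0.6],"gripper":150},{"translation":[-0.6,-1.4,2.3],"angular":[-0.1,-0.45,-0.6],"gripper":150},{"translation":[-0.5,-1.4,2.3],"angular":[-0.1,-0.45,-0.6],"gripper":150},{"translation":[0,0,0],"angular":[0,0,0],"gripper":150},{"translation":[0,0,0],"angular":[0,0,0],"gripper":150}])

```text
time: 3.53
tcp_pos: [0.4476, 0.0496, 0.1632]
eef_rot: [0.128, -0.077, 0.989, 0.011]
force: [-1.0, -0.4, 0.6]
width: 0.414
gripper_force: 0.0
```

```bash
python3 - <<'E'
from h import *
print(robot.get_state()["width"],box(),(tool().inv()*cur()[1]).as_rotvec()*57.3)
p=robot.camera("wrist")
cv2.imwrite("pics/d.png",p["img"][:,:,::-1])
for q in ["fold_edge","free_edge","pull"]:
        print(q,[(np.round(a["centre"],4),frame().T@(a["centre"]-D)*1000,round(a["score"],2)) for a in robot.pinpoint(p,q)[:1]])
rows([(w([0,14,19]),tool(),5)])
E
```

```text
0.41386479346810373 [-0.7 14.1 81.1] [-0.08620836  0.14898024  0.0742528 ]
fold_edge [(array([0.4673, 0.0396, 0.0861]), array([-3.15821633,  1.17113698,  1.97841041]), 0.73)]
free_edge [(array([ 0.4862, -0.0739,  0.0886]), array([  -1.62531484, -113.88802807,    4.15757295]), 0.68)]
pull [(array([0.4638, 0.0483, 0.114 ]), array([ 1.98814255, 10.31137924, 29.4797006 ]), 0.67)]
[0.01, -0.01, 1.27] [0.01, 0.02, 0.0]
[0.01, -0.01, 1.27] [0.01, 0.02, 0.0]
[0.01, -0.01, 1.27] [0.01, 0.02, 0.0]
[0.01, -0.01, 1.27] [0.01, 0.02, 0.0]
[0.01, -0.01, 1.27] [0.01, 0.02, 0.0]
--
```

View pics/d.png

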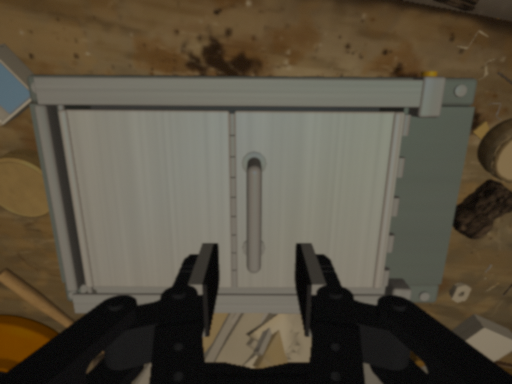

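>>> play_rows(targets=[{"translation":[0,0,1.25],"angular":[0,0,0],"gripper":150},{"translation":[0,0,1.25],"angular":[0,0,0],"gripper":150},{"translation":[0,0,1.25],"angular":[0,0,0],"gripper":150},{"translation":[0,0,1.25],"angular":[0,0,0],"gripper":150},{"translation":[0,0,1.2],"angular":[0,0,0],"gripper":150},{"translation":[0,0,0],"angular":[0,0,0],"gripper":255},{"translation":[0,0,0],"angular":[0,0,0],"gripper":255},{"translation":[0,0,0],"angular":[0,0,0],"gripper":255}], newtons=35)

```text
time: 4.4
tcp_pos: [0.4638, 0.0508, 0.1052]
eef_rot: [0.129, -0.078, 0.988, 0.009]
force: [-1.8, -17.7, -0.5]
width: 0.085
gripper_force: 34.4
```

>>> play_rows(targets=[{"translation":[0,0,0],"angular":[0,0,0],"gripper":255},{"translation":[0,0,0],"angular":[0,0,0],"gripper":255},{"translation":[0,0,0],"angular":[0,0,0],"gripper":255}])

```text
time: 4.65
tcp_pos: [0.4638, 0.0508, 0.1053]
eef_rot: [0.13, -0.078, 0.988, 0.01]
force: [-1.3, -18.5, 0.8]
width: 0.088
gripper_force: 34.4
```

```bash
cat >> h.py <<'E'
def bar(f): return np.array([0,110-96*np.cos(f)+31*np.sin(f),96*np.sin(f)+31*np.cos(f)])
def grip(f,k=.5,ins=12,off=(0,0,0)):
    a=k*f  # handle direction (sin a, cos a) in y'z'
    p=bar(f)-ins*np.array([0,np.sin(a),np.cos(a)])+np.array(off)
    return w(p),tool(a)
E
python3 - <<'E'
from h import *
print(box())
b=box(); off=b-(bar(0)-[0,0,12]);print(off)
rows([(*grip(f,off=off*[1,1,1]),1) for f in np.arange(.05,1.26,.05)])
E
```

```text
[ 0.1 12.8 20.9]
[ 0.1 -1.2  1.9]
[-0.0, 0.13, -0.47] [1.37, 0.04, -0.02]
--
[0.0, 0.15, -0.47] [1.43, 0.0, 0.0]
--
[0.0, 0.16, -0.47] [1.43, -0.0, -0.0]
--
[-0.0, 0.17, -0.46] [1.43, 0.0, -0.0]
--
[0.0, 0.18, -0.46] [1.43, -0.0, -0.0]
--
[-0.0, 0.19, -0.45] [1.43, 0.0, 0.0]
--
[-0.0, 0.21, -0.45] [1.43, -0.0, -0.0]
--
[0.0, 0.22, -0.44] [1.43, 0.0, -0.0]
--
[0.0, 0.23, -0.43] [1.43, -0.0, -0.0]
--
[-0.0, 0.24, -0.43] [1.43, 0.0, -0.0]
--
[0.0, 0.25, -0.42] [1.43, 0.0, 0.0]
--
[-0.0, 0.26, -0.41] [1.43, 0.0, -0.0]
--
[0.0, 0.27, -0.41] [1.43, 0.0, -0.0]
--
[-0.0, 0.28, -0.4] [1.43, 0.0, 0.0]
--
[0.0, 0.29, -0.39] [1.43, 0.0, 0.0]
--
[0.0, 0.3, -0.38] [1.43, 0.0, 0.0]
--
[-0.0, 0.31, -0.37] [1.43, -0.0, -0.0]
--
[-0.0, 0.32, -0.37] [1.43, 0.0, 0.0]
--
[0.0, 0.33, -0.36] [1.43, 0.0, -0.0]
--
[0.0, 0.34, -0.35] [1.43, 0.0, -0.0]
--
[-0.0, 0.34, -0.34] [1.43, -0.0, -0.0]
--
[-0.0, 0.35, -0.33] [1.43, 0.0, 0.0]
--
[0.0, 0.36, -0.32] [1.43, 0.0, 0.0]
--
[-0.0, 0.37, -0.31] [1.43, 0.0, 0.0]
--
[0.0, 0.38, -0.3] [1.43, -0.0, -0.0]
--
```

>>> play_rows(targets=[{"translation":[0,-0.1,-0.5],"angular":[1.4,0,0],"gripper":255},{"translation":[0,0.05,-0.5],"angular":[1.4,0,0],"gripper":255},{"translation":[0,0.15,-0.5],"angular":[1.4,0,0],"gripper":255},{"translation":[0,0.15,-0.5],"angular":[1.4,0,0],"gripper":255}])

```text
time: 4.98
tcp_pos: [0.4577, 0.0566, 0.1236]
eef_rot: [0.133, -0.071, 0.988, -0.036]
force: [9.9, 33.0, -23.5]
width: 0.086
gripper_force: 34.0
```

```bash
python3 - <<'E'
from h import *
s=robot.get_state();print(box(),s["force"],s["gripper_force"],s["width"])
for f in (.15,.2,.25): print(f,frame().T@(grip(f)[0]-D)*1000)
E
```

```text
[-0.1 19.4 40. ] [  9.94543893  33.02131997 -23.4671187 ] 33.9913335442543 0.0863833739763307
0.15 [-1.80030748e-14  1.88114021e+01  3.30316983e+01]
0.2 [2.07620361e-16 2.08743568e+01 3.75142697e+01]
0.25 [1.64085532e-14 2.31578335e+01 4.18806932e+01]
```

>>> play_rows(targets=[{"translation":[0,0.35,-0.45],"angular":[1.4,0,0],"gripper":255},{"translation":[0,0.25,-0.45],"angular":[1.4,0,0],"gripper":255},{"translation":[0,0.2,-0.45],"angular":[1.4,0,0],"gripper":255},{"translation":[0,0.2,-0.45],"angular":[1.4,0,0],"gripper":255}])

```text
time: 5.32
tcp_pos: [0.4518, 0.067, 0.1399]
eef_rot: [0.137, -0.064, 0.985, -0.086]
force: [5.6, 14.2, -17.3]
width: 0.087
gripper_force: 33.9
```

```bash
cat > st.py <<'E'
from h import *
s=robot.get_state();b=box();R=cur()[1]
# tcp->bar: bar is 12mm behind tcp along handle
h=frame().T@(-R.as_matrix()[:,2]); B=b+12*h
F=frame().T@s["force"]
from scipy.optimize import minimize_scalar
m=minimize_scalar(lambda f:np.sum((bar(f)-B)[1:]**2),bounds=(0,1.5),method="bounded")
print("tcp",b,"bar",np.round(B,1),"F'",np.round(F,1),"|F|",np.linalg.norm(s["force"]).round(1),"f",round(m.x,3),"on-arc",np.round(bar(m.x),1),"tilt",np.degrees(np.arctan2(h[1],h[2])).round(1),"w",s["width"],s["gripper_force"])
E
python3 st.py
```

```text
tcp [ 0.  30.7 56.8] bar [-0.  33.  68.6] F' [  3.1  13.1 -18.7] |F| 23.1 f 0.415 on-arc [ 0.  34.7 67.1] tilt 11.1 w 0.08734341828507164 33.91441494226456
```

>>> play_rows(targets=[{"translation":[0,0.3,-0.4],"angular":[1.4,0,0],"gripper":255},{"translation":[0,0.3,-0.4],"angular":[1.4,0,0],"gripper":255},{"translation":[0,0.3,-0.4],"angular":[1.4,0,0],"gripper":255},{"translation":[0,0.3,-0.4],"angular":[1.4,0,0],"gripper":255},{"translation":[0,0.3,-0.4],"angular":[1.4,0,0],"gripper":255},{"translation":[0,0.3,-0.4],"angular":[1.4,0,0],"gripper":255}])

```text
time: 5.82
tcp_pos: [0.4437, 0.0879, 0.159]
eef_rot: [0.141, -0.054, 0.976, -0.159]
force: [1.2, -5.0, -0.2]
width: 0.086
gripper_force: 35.0
```

```bash
python3 st.py
```

```text
tcp [ 0.3 52.6 76.5] bar [ 0.3 56.6 87.8] F' [ 0.3 -5.1 -0.3] |F| 5.1 f 0.712 on-arc [ 0.  57.6 86.2] tilt 19.7 w 0.08562242123094908 34.97505784034729
```

```bash
python3 - <<'E'
from h import *
c=cur(); b=box(); g=grip(.712)[0]; off=b-frame().T@(g-D)*1000
print(off)
rows([(*grip(f,off=off*.7),1) for f in np.arange(.76,1.41,.05)])
E
```

```text
[ 0.3        -0.79404835  1.55730144]
[0.01, 0.32, -0.33] [2.07, 0.07, -0.1]
--
[-0.0, 0.3, -0.38] [1.43, 0.0, 0.0]
--
[-0.0, 0.31, -0.37] [1.43, 0.0, -0.0]
--
[0.0, 0.32, -0.36] [1.43, 0.0, -0.0]
--
[-0.0, 0.33, -0.35] [1.43, -0.0, 0.0]
--
[0.0, 0.34, -0.35] [1.43, 0.0, -0.0]
--
[-0.0, 0.35, -0.34] [1.43, -0.0, 0.0]
--
[0.0, 0.35, -0.33] [1.43, 0.0, 0.0]
--
[-0.0, 0.36, -0.32] [1.43, 0.0, -0.0]
--
[0.0, 0.37, -0.31] [1.43, -0.0, -0.0]
--
[0.0, 0.38, -0.3] [1.43, 0.0, -0.0]
--
[-0.0, 0.39, -0.29] [1.43, 0.0, -0.0]
--
[0.0, 0.39, -0.28] [1.43, -0.0, 0.0]
--
```

>>> play_rows(targets=[{"translation":[0,0.35,-0.3],"angular":[1.4,0,0],"gripper":255},{"translation":[0,0.35,-0.35],"angular":[1.4,0,0],"gripper":255},{"translation":[0,0.35,-0.35],"angular":[1.4,0,0],"gripper":255},{"translation":[0,0.35,-0.35],"angular":[1.4,0,0],"gripper":255},{"translation":[0,0.35,-0.35],"angular":[1.4,0,0],"gripper":255},{"translation":[0,0.35,-0.35],"angular":[1.4,0,0],"gripper":255},{"translation":[0,0.35,-0.3],"angular":[1.4,0,0],"gripper":255}])

```text
time: 6.4
tcp_pos: [0.4358, 0.1181, 0.1721]
eef_rot: [0.146, -0.04, 0.958, -0.243]
force: [-12.2, -14.0, 25.4]
width: 0.085
gripper_force: 36.7
```

```bash
python3 st.py
```

```text
tcp [ 0.8 83.6 89.9] bar [  0.8  89.5 100.3] F' [ -7.3 -11.9  28.2] |F| 31.5 f 1.057 on-arc [ 0.  89.8 98.8] tilt 29.7 w 0.08471417813763904 36.65058732032776
```

>>> play_rows(targets=[{"translation":[0,0.35,-0.5],"angular":[1.4,0,0],"gripper":255},{"translation":[0,0.35,-0.4],"angular":[1.4,0,0],"gripper":255},{"translation":[0,0.35,-0.35],"angular":[1.4,0,0],"gripper":255},{"translation":[0,0.4,-0.3],"angular":[1.4,0,0],"gripper":255}])

```text
time: 6.73
tcp_pos: [0.4314, 0.1394, 0.1753]
eef_rot: [0.148, -0.035, 0.946, -0.287]
force: [9.4, -3.7, -9.2]
width: 0.088
gripper_force: 34.1
```

```bash
python3 st.py;  python3 - <<'E'
from h import *
p=robot.camera("scene"); im=p["img"]
cv2.imwrite("pics/e.png",cv2.resize(im[150:320,140:340,::-1],(800,600)))
E
```

```text
tcp [  0.6 105.4  93.3] bar [  0.6 112.3 103.1] F' [  6.   -5.1 -11.1] |F| 13.6 f 1.281 on-arc [  0.  112.2 100.9] tilt 35.0 w 0.08807796083652152 34.13270831108093
```

View pics/e.png

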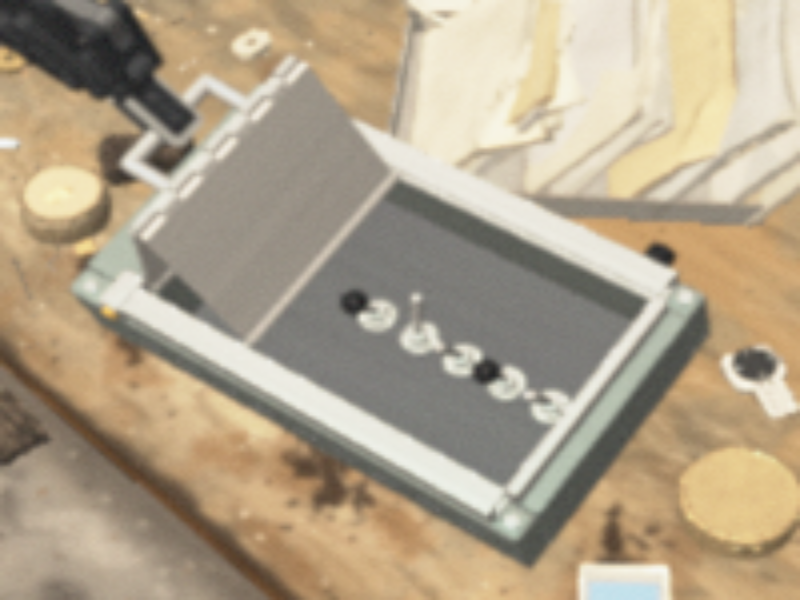

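```bash
python3 - <<'E'
from h import *
b=box(); a=np.radians(35); off=b-(bar(1.281)-12*np.array([0,np.sin(a),np.cos(a)]))
print(off)
q=lambda f,a,dy=0:(w(bar(f)-12*np.array([0,np.sin(a),np.cos(a)])+off*[.5,1,.8]+[0,dy,0]),tool(a))
rows([(*q(f,a+(f-1.281)*.5,d),1) for f,d in [(1.33,0),(1.38,0),(1.43,0),(1.48,0),(1.5,2),(1.5,4)]])
E
```

```text
[0.7        0.7082291  2.27435471]
[0.03, 0.41, -0.23] [1.31, 0.11, -0.1]
--
[0.0, 0.4, -0.26] [1.43, 0.0, 0.0]
--
[-0.0, 0.41, -0.25] [1.43, 0.0, -0.0]
--
[-0.0, 0.42, -0.24] [1.43, 0.0, 0.0]
--
[0.0, 0.32, -0.22] [0.57, 0.0, 0.0]
--
[-0.0, 0.15, -0.13] [0.0, 0.0, 0.0]
--
```

>>> play_rows(targets=[{"translation":[0,0.4,-0.25],"angular":[1.4,0,0],"gripper":255},{"translation":[0,0.4,-0.25],"angular":[1.4,0,0],"gripper":255},{"translation":[0,0.4,-0.25],"angular":[1.4,0,0],"gripper":255},{"translation":[0,0.4,-0.25],"angular":[1.4,0,0],"gripper":255},{"translation":[0,0.2,-0.15],"angular":[0.6,0,0],"gripper":255}])

```text
time: 7.2
tcp_pos: [0.4287, 0.1606, 0.1734]
eef_rot: [0.149, -0.027, 0.929, -0.338]
force: [9.7, -13.4, -4.4]
width: 0.086
gripper_force: 33.8
```

```bash
python3 st.py
```

```text
tcp [  0.8 126.8  91.3] bar [  0.8 134.7 100.3] F' [  6.2 -14.7  -6.1] |F| 17.1 f 1.5 on-arc [  0.  134.1  98. ] tilt 41.2 w 0.08597880086651877 33.771690130233765
```

>>> play_rows(targets=[{"translation":[0,0.15,-0.1],"angular":[0,0,0],"gripper":255},{"translation":[0,0.15,-0.1],"angular":[0,0,0],"gripper":255},{"translation":[0,0,0],"angular":[0,0,0],"gripper":255},{"translation":[0,0,0],"angular":[0,0,0],"gripper":255},{"translation":[0,0,0],"angular":[0,0,0],"gripper":255},{"translation":[0,0,0],"angular":[0,0,0],"gripper":255}])

```text
time: 7.7
tcp_pos: [0.4284, 0.1613, 0.1735]
eef_rot: [0.149, -0.026, 0.928, -0.34]
force: [15.9, -30.4, -4.1]
width: 0.083
gripper_force: 33.9
```

```bash
python3 st.py
```

```text
tcp [  0.6 127.4  91.4] bar [  0.6 135.3 100.4] F' [  9.5 -32.5  -6.7] |F| 34.5 f 1.5 on-arc [  0.  134.1  98. ] tilt 41.5 w 0.08257787225384328 33.90058010816574
```

>>> play_rows(targets=[{"translation":[0,-0.1,0],"angular":[0,0,0],"gripper":205},{"translation":[0,-0.1,0],"angular":[0,0,0],"gripper":205},{"translation":[0,0,0],"angular":[0,0,0],"gripper":205},{"translation":[0,0,-0.7],"angular":[0,0,0],"gripper":205},{"translation":[0,0,-1],"angular":[0,0,0],"gripper":205},{"translation":[0,0,-2],"angular":[0,0,0],"gripper":205},{"translation":[0,0,-3],"angular":[0,0,0],"gripper":255},{"translation":[0,0,-3],"angular":[0,0,0],"gripper":255}])

```text
time: 8.37
tcp_pos: [0.3982, 0.2236, 0.2453]
eef_rot: [0.148, -0.027, 0.929, -0.338]
force: [-0.2, -0.2, 1.5]
width: 0.001
gripper_force: 0.0
```

```bash
python3 st.py; python3 - <<'E'
from h import *
p=robot.camera("scene"); im=p["img"]
cv2.imwrite("pics/f.png",cv2.resize(im[150:320,140:340,::-1],(800,600)))
for c in ("scene","top"):
    if c=="top": p=robot.camera(c)
    for q in ["fold_edge","ball_a_tip","slim_a_tip","slim_c_tip","plate"]:
        print(c,q,[(np.round(frame().T@(a["centre"]-D)*1000),round(a["score"],2)) for a in robot.pinpoint(p,q)[:4]])
E
```

```text
tcp [ -0.4 193.7 165.9] bar [ -0.4 201.6 174.9] F' [ 0.2 -0.1  1.5] |F| 1.6 f 1.5 on-arc [  0.  134.1  98. ] tilt 41.1 w 0.000865371173446795 0.0
scene fold_edge [(array([ -2., 103., 110.]), 0.63), (array([  8.,  -7., -23.]), 0.3)]
scene ball_a_tip [(array([ -8., -66., -16.]), 0.42)]
scene slim_a_tip [(array([ -9., -37., -19.]), 0.49)]
scene slim_c_tip [(array([ 30., 227., -95.]), 0.75), (array([  6.,  -4., -23.]), 0.36)]
scene plate [(array([ 3., -5.,  3.]), 0.69)]
top fold_edge [(array([  2., 104., 111.]), 0.66)]
top ball_a_tip [(array([-10., -61., -21.]), 0.57), (array([-32., 232., -81.]), 0.3)]
top slim_a_tip []
top slim_c_tip []
top plate [(array([-4., -2., -0.]), 0.78)]
```

View pics/f.png

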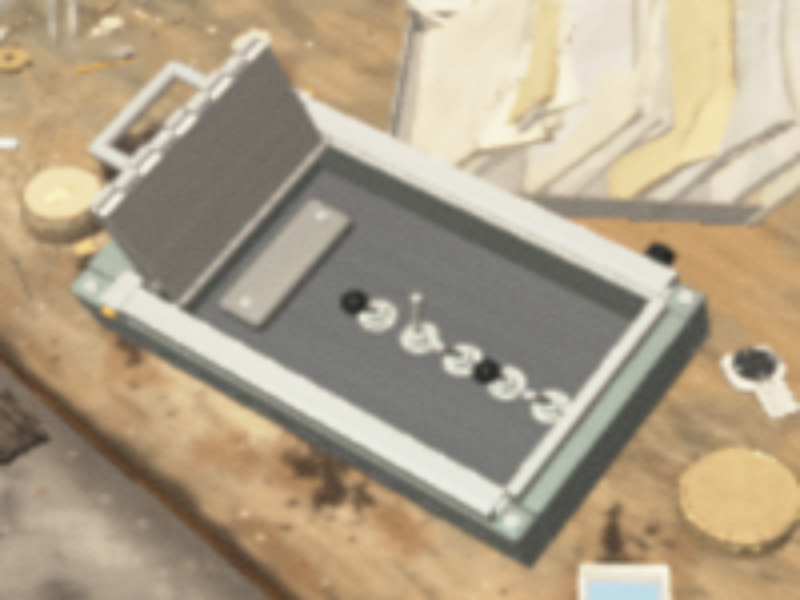

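```bash
python3 - <<'E'
from h import *
rows([(w([-38,110,205]),tool(.36),5),(w([-38,-18,120]),tool(),6)])
E
```

```text
[0.76, -1.78, 0.46] [-4.11, -0.01, -0.01]
[0.76, -1.81, 0.34] [-4.11, -0.01, -0.01]
[0.76, -1.83, 0.21] [-4.11, -0.01, -0.01]
[0.76, -1.84, 0.07] [-4.11, -0.01, -0.01]
[0.76, -1.84, -0.06] [-4.11, -0.01, -0.01]
--
[-0.0, -1.5, 2.08] [-3.44, 0.0, 0.0]
[-0.0, -1.62, 1.98] [-3.44, 0.0, 0.0]
[-0.0, -1.74, 1.88] [-3.44, 0.0, 0.0]
[0.0, -1.85, 1.78] [-3.44, 0.0, 0.0]
[-0.0, -1.95, 1.66] [-3.44, 0.0, 0.0]
[-0.0, -2.04, 1.54] [-3.44, 0.0, 0.0]
--
```

>>> play_rows(targets=[{"translation":[0.75,-1.8,0.4],"angular":[-4.1,0,0],"gripper":255},{"translation":[0.75,-1.8,0.3],"angular":[-4.1,0,0],"gripper":255},{"translation":[0.75,-1.8,0.2],"angular":[-4.1,0,0],"gripper":255},{"translation":[0.75,-1.8,0],"angular":[-4.1,0,0],"gripper":255},{"translation":[0.75,-1.9,-0.1],"angular":[-4.1,0,0],"gripper":255}])

```text
time: 9.38
tcp_pos: [0.3647, 0.1344, 0.2758]
eef_rot: [0.142, -0.054, 0.975, -0.165]
force: [-0.3, 1.0, 0.5]
width: -0.001
gripper_force: 0.0
```

>>> play_rows(targets=[{"translation":[0,-1.5,2.0],"angular":[-3.4,0,0],"gripper":255},{"translation":[0,-1.6,2.0],"angular":[-3.4,0,0],"gripper":255},{"translation":[0,-1.7,1.9],"angular":[-3.4,0,0],"gripper":255},{"translation":[0,-1.9,1.8],"angular":[-3.4,0,0],"gripper":255},{"translation":[0,-2.0,1.7],"angular":[-3.4,0,0],"gripper":255},{"translation":[0,-2.0,1.5],"angular":[-3.4,0,0],"gripper":255},{"translation":[0,0,0],"angular":[0,0,0],"gripper":255}])

```text
time: 9.97
tcp_pos: [0.4065, 0.0079, 0.1918]
eef_rot: [0.128, -0.075, 0.989, 0.009]
force: [-0.6, 0.3, -0.4]
width: 0.003
gripper_force: 0.0
```

```bash
python3 st.py; python3 - <<'E'
from h import *
print((tool().inv()*cur()[1]).as_rotvec()*57.3)
p=robot.camera("wrist"); im=p["img"].copy()
M=p["world_to_cam"];K=p["camera_matrix"]
for y,s in [(24,-1),(-4,1),(-32,-1),(-60,-1),(-88,-1)]:
    for dz,dx in ((0,0),(27.7,8.6*s)):
        c=M[:3,:3]@w([dx,y,-46+dz])+M[:3,3]; u=K@c; u=u[:2]/u[2]
        cv2.circle(im,tuple(int(v) for v in u),3,(255,0,0) if dz else (0,255,0),1)
cv2.imwrite("pics/g.png",im[:,:,::-1])
for q in ["ball_a_tip","slim_a_tip","slim_c_tip","deck"]:
        print(q,[(np.round(frame().T@(a["centre"]-D)*1000,1),round(a["score"],2)) for a in robot.pinpoint(p,q)[:4]])
E
```

```text
tcp [-38.8 -20.7 120.9] bar [-38.8 -20.7 132.9] F' [-0.6  0.4 -0.3] |F| 0.8 f 0.481 on-arc [ 0.  39.3 71.9] tilt 0.1 w 0.002633136224940954 0.0
[0.1074385  0.11899171 0.24977943]
ball_a_tip [(array([-10.4, -60.7, -17.4]), 0.62)]
slim_a_tip [(array([  6.7,  -6.2, -19.2]), 0.66), (array([-12.8, -31.2, -16.4]), 0.37)]
slim_c_tip [(array([  6.7,  -6.4, -17.2]), 0.45)]
deck [(array([-4.7, -4.2,  0.8]), 0.69), (array([ -81.3, -183.5,  -66.1]), 0.29)]
```

View pics/g.png

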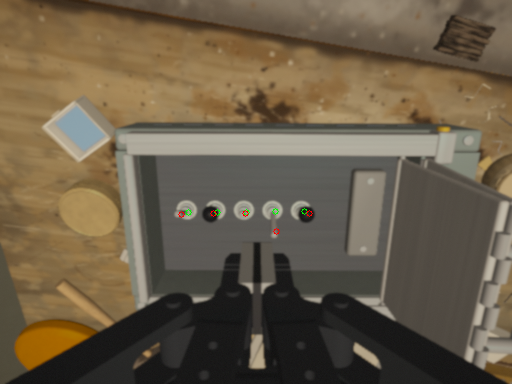

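>>> play_rows(targets=[{"translation":[0,-2.0,2.0],"angular":[0,0,0],"gripper":255},{"translation":[0.1,-1.9,2.0],"angular":[0,0,0],"gripper":255},{"translation":[0,0,2.0],"angular":[0,0,0],"gripper":255},{"translation":[0,0,2.0],"angular":[0,0,0],"gripper":255},{"translation":[0,0,2.0],"angular":[0,0,0],"gripper":255},{"translation":[0,0,2.0],"angular":[0,0,0],"gripper":255},{"translation":[0,0,2.0],"angular":[0,0,0],"gripper":255},{"translation":[0,0,0],"angular":[0,0,0],"gripper":255}])

```text
time: 10.88
tcp_pos: [0.4465, -0.0202, 0.056]
eef_rot: [0.127, -0.078, 0.989, 0.009]
force: [-0.3, -0.7, -0.4]
width: -0.001
gripper_force: 0.0
```

```bash
python3 st.py
```

```text
tcp [-39.8 -54.7 -19.4] bar [-39.8 -54.7  -7.4] F' [-0.5 -0.7 -0.3] |F| 0.9 f 0.0 on-arc [ 0. 14. 31.] tilt 0.1 w -0.0008311186965198821 0.0
```

>>> play_rows(targets=[{"translation":[0,-0.5,0.5],"angular":[0,0,0],"gripper":255},{"translation":[-0.5,-0.1,0],"angular":[0,0,0],"gripper":255},{"translation":[-0.4,0,0],"angular":[0,0,0],"gripper":255},{"translation":[-0.4,0,0],"angular":[0,0,0],"gripper":255},{"translation":[-0.4,0,0],"angular":[0,0,0],"gripper":255},{"translation":[-0.4,0,0],"angular":[0,0,0],"gripper":255}])

```text
time: 11.38
tcp_pos: [0.4702, -0.0244, 0.0597]
eef_rot: [0.13, -0.077, 0.988, 0.008]
force: [0.8, -0.9, -0.7]
width: 0.002
gripper_force: 0.0
```

```bash
python3 st.py
```

```text
tcp [-16.8 -62.5 -21.7] bar [-16.8 -62.4  -9.7] F' [ 0.4 -1.  -0.9] |F| 1.4 f 0.0 on-arc [ 0. 14. 31.] tilt 0.3 w 0.0023323255022315013 0.0
```

>>> play_rows(targets=[{"translation":[-0.3,0,0],"angular":[0,0,0],"gripper":255},{"translation":[-0.4,0,0],"angular":[0,0,0],"gripper":255}])

```text
time: 11.55
tcp_pos: [0.4765, -0.0233, 0.061]
eef_rot: [0.129, -0.077, 0.989, 0.008]
force: [-11.9, -1.5, -0.2]
width: 0.0
gripper_force: 6.0
```

```bash
python3 st.py
```

```text
tcp [-10.4 -62.4 -22.1] bar [-10.4 -62.4 -10.1] F' [-11.6   0.4   2.8] |F| 12.0 f 0.0 on-arc [ 0. 14. 31.] tilt 0.2 w 0.0004293906647199304 5.978544652462006
```

>>> play_rows(targets=[{"translation":[-0.3,0.1,0],"angular":[0,0,0],"gripper":255},{"translation":[0,0,0],"angular":[0,0,0],"gripper":255}])

```text
time: 11.72
tcp_pos: [0.4766, -0.0217, 0.0602]
eef_rot: [0.126, -0.077, 0.989, 0.009]
force: [-17.1, -3.4, 5.0]
width: -0.0
gripper_force: 7.5
```

```bash
python3 st.py; python3 - <<'E'
from h import *
p=robot.camera("scene"); im=p["img"]
cv2.imwrite("pics/i.png",cv2.resize(im[190:280,200:300,::-1],(660,594),interpolation=cv2.INTER_CUBIC))
E
```

```text
tcp [-10.2 -60.8 -23. ] bar [-10.1 -60.8 -11. ] F' [-15.6  -0.6   9.3] |F| 18.2 f 0.0 on-arc [ 0. 14. 31.] tilt 0.1 w -2.3959493693102277e-05 7.490578629076481
```

View pics/i.png

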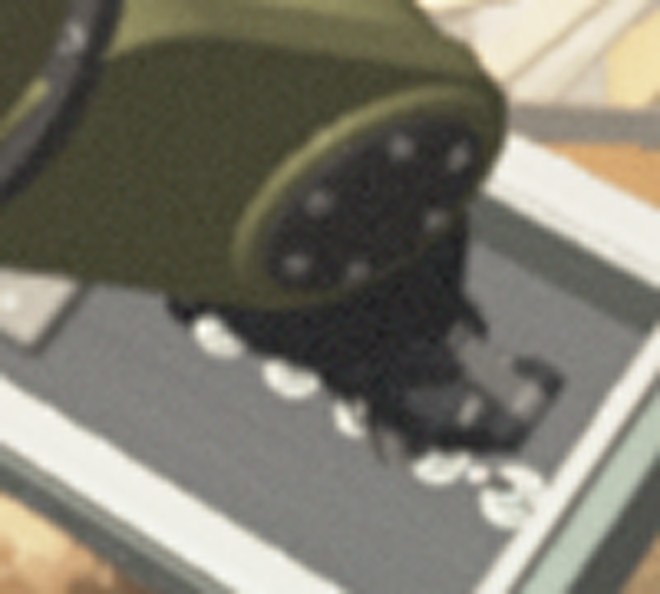

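>>> play_rows(targets=[{"translation":[1.5,0,0],"angular":[0,0,0],"gripper":255},{"translation":[1.5,0,0],"angular":[0,0,0],"gripper":255},{"translation":[0,0,-2.5],"angular":[0,0,0],"gripper":255},{"translation":[0,0,-2.5],"angular":[0,0,0],"gripper":255},{"translation":[0,2.5,-1],"angular":[0,0,0],"gripper":255},{"translation":[0,2.5,0],"angular":[0,0,0],"gripper":255},{"translation":[0,2.5,0],"angular":[0,0,0],"gripper":255},{"translation":[0,0.9,0],"angular":[0,0,0],"gripper":255}])

```text
time: 12.43
tcp_pos: [0.4218, 0.0563, 0.112]
eef_rot: [0.13, -0.078, 0.988, 0.008]
force: [-0.7, -0.6, -0.9]
width: -0.001
gripper_force: 0.0
```

>>> play_rows(targets=[{"translation":[0,0,0],"angular":[0,0,0],"gripper":255},{"translation":[0,0,0],"angular":[0,0,0],"gripper":255}])

```text
time: 12.6
tcp_pos: [0.4222, 0.0546, 0.1117]
eef_rot: [0.129, -0.078, 0.988, 0.008]
force: [0.2, -0.6, 0.1]
width: 0.001
gripper_force: 0.0
```

```bash
python3 st.py; python3 - <<'E'
from h import *
p=robot.camera("wrist"); im=p["img"].copy()
M=p["world_to_cam"];K=p["camera_matrix"]
for y,s in [(24,-1),(-4,1),(-32,-1),(-60,1),(-88,-1)]:
        c=M[:3,:3]@w([8.6*s,y,-46+27.7])+M[:3,3]; u=K@c; u=u[:2]/u[2]
        cv2.circle(im,tuple(int(v) for v in u),9,(255,0,0),1)
cv2.imwrite("pics/j.png",im[:,:,::-1])
E
```

```text
tcp [-37.4  23.1  37.5] bar [-37.4  23.1  49.5] F' [ 0.2 -0.6  0.1] |F| 0.6 f 0.206 on-arc [ 0.  22.4 50. ] tilt 0.2 w 0.0005005704448844842 0.0
```

View pics/j.png

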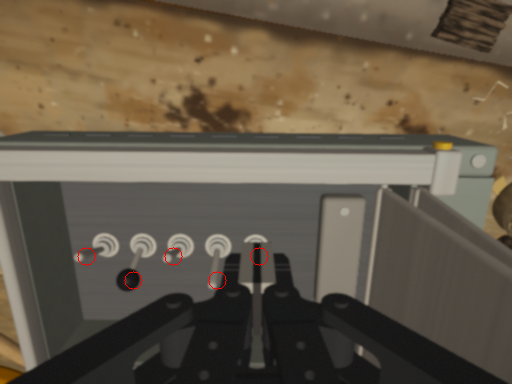

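>>> play_rows(targets=[{"translation":[0.3,0.1,2.0],"angular":[0,0,0],"gripper":255},{"translation":[0,0,2.0],"angular":[0,0,0],"gripper":255},{"translation":[0,0,2.0],"angular":[0,0,0],"gripper":255},{"translation":[0,0,0],"angular":[0,0,0],"gripper":255},{"translation":[-0.5,0,0],"angular":[0,0,0],"gripper":255},{"translation":[-0.5,0,0],"angular":[0,0,0],"gripper":255},{"translation":[-0.4,0,0],"angular":[0,0,0],"gripper":255},{"translation":[-0.4,0,0],"angular":[0,0,0],"gripper":255}])

```text
time: 13.32
tcp_pos: [0.4522, 0.0597, 0.0585]
eef_rot: [0.13, -0.077, 0.988, 0.008]
force: [-2.6, -0.9, 0.6]
width: -0.003
gripper_force: 0.6
```

>>> play_rows(targets=[{"translation":[-0.4,0,0],"angular":[0,0,0],"gripper":255},{"translation":[-0.4,0,0],"angular":[0,0,0],"gripper":255},{"translation":[-0.3,0,0],"angular":[0,0,0],"gripper":255}])

```text
time: 13.57
tcp_pos: [0.4626, 0.0616, 0.0607]
eef_rot: [0.13, -0.077, 0.988, 0.008]
force: [-0.0, -0.5, -0.4]
width: -0.007
gripper_force: 0.0
```

```bash
python3 st.py
```

```text
tcp [-10.8  23.6 -22.3] bar [-10.8  23.6 -10.3] F' [-0.2 -0.5 -0.3] |F| 0.6 f 0.0 on-arc [ 0. 14. 31.] tilt 0.2 w -0.006707029544049969 0.0
```

Likely flipped. Back off, rise, and check.

>>> play_rows(targets=[{"translation":[1.3,0,0],"angular":[0,0,0],"gripper":255},{"translation":[1.3,0,0],"angular":[0,0,0],"gripper":255},{"translation":[0,0,-2.5],"angular":[0,0,0],"gripper":255},{"translation":[0,0,-2.5],"angular":[0,0,0],"gripper":255},{"translation":[0,-1.0,-3],"angular":[0,0,0],"gripper":255},{"translation":[0.5,-1.5,-3],"angular":[0,0,0],"gripper":255},{"translation":[1,-1.5,-3],"angular":[0,0,0],"gripper":255},{"translation":[0,0,0],"angular":[0,0,0],"gripper":255}])

```text
time: 14.23
tcp_pos: [0.3937, 0.0091, 0.1899]
eef_rot: [0.133, -0.077, 0.988, 0.007]
force: [-0.2, 0.6, 0.4]
width: -0.0
gripper_force: 0.0
```

```bash
python3 st.py; python3 - <<'E'
from h import *
p=robot.camera("wrist"); im=p["img"].copy()
M=p["world_to_cam"];K=p["camera_matrix"]
for y,s in [(24,1),(-4,1),(-32,-1),(-60,1),(-88,-1)]:
        c=M[:3,:3]@w([8.6*s,y,-46+27.7])+M[:3,3]; u=K@c; u=u[:2]/u[2]
        cv2.circle(im,tuple(int(v) for v in u),9,(255,0,0),1)
cv2.imwrite("pics/k.png",im[:,:,::-1])
p=robot.camera("top")
for q in ["fold_edge","stone_box","brass_tin","watch_case","flux_pot","charcoal_lump"]:
        print(q,[(np.round(a["centre"],3),np.round(frame().T@(a["centre"]-D)*1000,1),round(a["score"],2)) for a in robot.pinpoint(p,q)[:1]])
E
```

```text
tcp [-51.3 -17.5 122.2] bar [-51.4 -17.4 134.2] F' [-0.   0.6  0.4] |F| 0.7 f 0.499 on-arc [ 0.  40.5 73.2] tilt 0.4 w -0.0004665752219480915 0.0
fold_edge [(array([0.428, 0.136, 0.192]), array([  0.8, 103.1, 110.3]), 0.84)]
stone_box [(array([ 0.437, -0.15 , -0.002]), array([ -83.7, -181.8,  -68.2]), 0.68)]
brass_tin [(array([ 0.525, -0.147, -0.002]), array([   1. , -191.7,  -90.1]), 0.76)]
watch_case [(array([ 0.603, -0.104, -0.003]), array([  82.1, -161.9, -113. ]), 0.51)]
flux_pot [(array([ 0.426,  0.266, -0.002]), array([-31.2, 231.3, -82.2]), 0.47)]
charcoal_lump [(array([ 0.487,  0.271, -0.   ]), array([ 28.8, 226.9, -95.7]), 0.7)]
```

View pics/k.png

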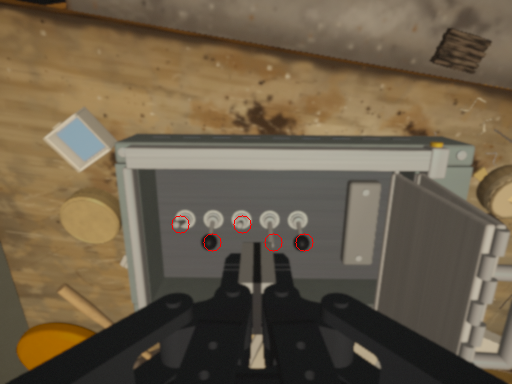

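The wrist picture shows both balls at (211,242) and (303,242), where the "on" position projects. The slim levers are as found, the cover is folded and the neighbours have not moved.

```bash
python3 -c "
from workcell import robot
print(robot.sign_off())"
```

```text
the job is handed in; nothing more can be done
None
```

I folded the cover against its left stop and flipped both ball switches on; the slim levers and the neighbours are as they were. The job is handed in at about 14 s on the robot's clock, but the hand-in gave no verdict back.

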